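# Ready the rockburst demonstration on the drop table

## Task

Finish the model mine chock on the drop table: lay the two loose timbers on it as the third layer, crosswise to the layer below and straight above the bottom pair, then set the striped strata block centred on top as the roof, its long side bridging both timbers. Then swing the cam lever up to the red mark, where the table stands at its highest lift, and finish while still holding the lever there, with the chock standing whole; leave the other things on the bench where they are.

Things in the scene. Friction and masses are not known exactly. Their poses are not given: they have to be found in the camera images.
- deck (a point): Centre of the top face of the drop table's deck (aluminium plate 160 x 160 mm, black rubber pad on it), 77.9 mm above the worktop at rest; it only moves up and down. Its base (200 x 216 mm) is bolted down. x points away from the robot, y left (the lever is on the -y side), z up. The third layer's underside belongs 28 mm above this point, the roof block's 42 mm.
- cam_lever (a joint): Lever angle, rad: 0 = rest, lever toward the robot (-x of the deck), 20 degrees above level; grows as the handle swings up and away. An eccentric cam lifts the deck: highest, 14.1 mm, at 1.658 (lever on the red mark, 25 degrees back past upright); beyond it the deck sinks again; end stop 2.2. A spring and the deck's weight pull it back to rest when let go; 3 to 7 N at the handle move it.
- table_top (a joint): Lift of the deck above its rest height, m: 0 to about 0.014, driven by the cam lever.
- shaft (a point): Point on the lever's shaft axis at the lever's bar, 45 mm above the worktop; the axis runs along deck y. The fixed red mark is a tab 18 mm wide beside the bar, 25 to 50 mm from the shaft. Axes parallel to those of the deck.
- handle (a point): Middle of the lever's black handle: a round grip 20 to 22 mm thick, 60 mm long along the shaft's direction (deck y), turning freely on its pin, 100 mm from the shaft axis and 38 mm further out (-y) than shaft. Free on both sides and above; can be pinched from above across its thickness while the lever swings.
- timber_a: Timber of the bottom layer, already laid on the deck; light brown wood, 110 x 20 x 14 mm. The bottom pair lies along deck x at y = +35 (this one) and -35 mm, to about 2 mm. Origin at the centre of the underside, x along its length.
- timber_b: The other timber of the bottom layer, same size and axes.
- timber_c: Timber of the second layer, already laid; same size and axes. This layer lies along deck y, at x = +35 (this one) and -35 mm.
- timber_d: The other timber of the second layer, same size and axes.
- timber_e: Loose timber lying flat on the worktop, to be laid in the third layer; light brown wood, 110 x 20 x 14 mm, 22 g. Origin at the centre of the underside, x along its length, z up.
- timber_f: The other loose timber for the third layer, same size and axes.
- strata_block: Striped brown strata block (the roof), 95 x 55 x 45 mm, 0.15 kg, lying on the worktop. Origin at the centre of the underside, x along the 95 mm side, y along the 55 mm side, z up.
- mica_specimen: Olive-brown piece of mica rock, 52 x 62 x 28 mm, a bystander.
- dust_brush: Flat dusting brush, 36 x 175 x 11 mm, a bystander.
- streak_plate: Cream streak plate, 48 x 64 x 8 mm, a bystander.
- flint_nodule: Orange-brown flint nodule, 57 x 90 x 70 mm, a bystander.
Mind the look-alikes: they are no part of the job. Leave any pink look-alike of the strata_block alone.

How it is judged (in metres and radians):
On the way, in this order (a step that is already met when the one before it is completed fails the run):
1. both loose timbers lie in the third layer, let go, the deck down at rest ((((y of timber_e in the frame of deck between 0.024 and 0.046 m and x of timber_e in the frame of deck between -0.013 and 0.013 m and z of timber_e in the frame of deck between 0.025 and 0.031 m and angle between the x axis of timber_e and the x axis of deck, either way round below 0.16 rad) and (y of timber_f in the frame of deck between -0.046 and -0.024 m and x of timber_f in the frame of deck between -0.013 and 0.013 m and z of timber_f in the frame of deck between 0.025 and 0.031 m and angle between the x axis of timber_f and the x axis of deck, either way round below 0.16 rad)) or ((y of timber_e in the frame of deck between -0.046 and -0.024 m and x of timber_e in the frame of deck between -0.013 and 0.013 m and z of timber_e in the frame of deck between 0.025 and 0.031 m and angle between the x axis of timber_e and the x axis of deck, either way round below 0.16 rad) and (y of timber_f in the frame of deck between 0.024 and 0.046 m and x of timber_f in the frame of deck between -0.013 and 0.013 m and z of timber_f in the frame of deck between 0.025 and 0.031 m and angle between the x axis of timber_f and the x axis of deck, either way round below 0.16 rad))) and contact force between the fingers and timber_e below 0.1 N and contact force between the fingers and timber_f below 0.1 N and value of joint table_top below 0.002 m), for 0.2 s.
2. the strata block lies on the third layer, let go, the deck still down ((((y of timber_e in the frame of deck between 0.024 and 0.046 m and x of timber_e in the frame of deck between -0.013 and 0.013 m and z of timber_e in the frame of deck between 0.025 and 0.031 m and angle between the x axis of timber_e and the x axis of deck, either way round below 0.16 rad) and (y of timber_f in the frame of deck between -0.046 and -0.024 m and x of timber_f in the frame of deck between -0.013 and 0.013 m and z of timber_f in the frame of deck between 0.025 and 0.031 m and angle between the x axis of timber_f and the x axis of deck, either way round below 0.16 rad)) or ((y of timber_e in the frame of deck between -0.046 and -0.024 m and x of timber_e in the frame of deck between -0.013 and 0.013 m and z of timber_e in the frame of deck between 0.025 and 0.031 m and angle between the x axis of timber_e and the x axis of deck, either way round below 0.16 rad) and (y of timber_f in the frame of deck between 0.024 and 0.046 m and x of timber_f in the frame of deck between -0.013 and 0.013 m and z of timber_f in the frame of deck between 0.025 and 0.031 m and angle between the x axis of timber_f and the x axis of deck, either way round below 0.16 rad))) and z of strata_block in the frame of deck between 0.039 and 0.045 m and x of strata_block in the frame of deck between -0.016 and 0.016 m and y of strata_block in the frame of deck between -0.013 and 0.013 m and angle between the x axis of strata_block and the y axis of deck, either way round below 0.18 rad and angle between strata_block's own z axis and vertical below 0.06 rad and contact force between the fingers and strata_block below 0.1 N and value of joint table_top below 0.002 m), for 0.2 s.
At the end, for the whole second after the job is handed in: Deck within 0.8 mm of its highest lift, lever still and held by the fingers (over 1 N). Third-layer timbers 24 to 46 mm either side of deck centre, within 13 mm lengthwise, 9 degrees; block level on them, within 16 (x), 13 mm (y), 10 degrees; lower timbers in place; chock not touched ((((y of timber_e in the frame of deck between 0.024 and 0.046 m and x of timber_e in the frame of deck between -0.013 and 0.013 m and z of timber_e in the frame of deck between 0.025 and 0.031 m and angle between the x axis of timber_e and the x axis of deck, either way round below 0.16 rad) and (y of timber_f in the frame of deck between -0.046 and -0.024 m and x of timber_f in the frame of deck between -0.013 and 0.013 m and z of timber_f in the frame of deck between 0.025 and 0.031 m and angle between the x axis of timber_f and the x axis of deck, either way round below 0.16 rad)) or ((y of timber_e in the frame of deck between -0.046 and -0.024 m and x of timber_e in the frame of deck between -0.013 and 0.013 m and z of timber_e in the frame of deck between 0.025 and 0.031 m and angle between the x axis of timber_e and the x axis of deck, either way round below 0.16 rad) and (y of timber_f in the frame of deck between 0.024 and 0.046 m and x of timber_f in the frame of deck between -0.013 and 0.013 m and z of timber_f in the frame of deck between 0.025 and 0.031 m and angle between the x axis of timber_f and the x axis of deck, either way round below 0.16 rad))) and z of strata_block in the frame of deck between 0.039 and 0.045 m and x of strata_block in the frame of deck between -0.016 and 0.016 m and y of strata_block in the frame of deck between -0.013 and 0.013 m and angle between the x axis of strata_block and the y axis of deck, either way round below 0.18 rad and angle between strata_block's own z axis and vertical below 0.06 rad and z of timber_a in the frame of deck between -0.003 and 0.003 m and horizontal distance between timber_a and deck between 0.022 and 0.048 m and z of timber_b in the frame of deck between -0.003 and 0.003 m and horizontal distance between timber_b and deck between 0.022 and 0.048 m and z of timber_c in the frame of deck between 0.011 and 0.017 m and horizontal distance between timber_c and deck between 0.022 and 0.048 m and z of timber_d in the frame of deck between 0.011 and 0.017 m and horizontal distance between timber_d and deck between 0.022 and 0.048 m and value of joint table_top above 0.0133 m and value of joint cam_lever between 1.37 and 1.95 rad and velocity of joint cam_lever between -0.1 and 0.1 rad/s and contact force between the fingers and cam_lever above 1 N and contact force between the fingers and timber_e below 0.1 N and contact force between the fingers and timber_f below 0.1 N and contact force between the fingers and strata_block below 0.1 N and linear speed of strata_block below 0.02 m/s); the arm keeps its last pose, push and grip.
It fails at once if a bystander (mica specimen, dust brush, streak plate, flint nodule) is moved by more than 20 mm (distance of any of mica_specimen, dust_brush, streak_plate, flint_nodule from where it was at the start of the episode above 0.02 m).
It also fails if it takes over 72 s, if anything falls off the work surface, if the arm or the gripper's body presses on something with over 40 N, if the wrist force passes 120 N, or if a joint passes its speed limit or range.

## Robot

A 6-joint arm with a two-finger parallel gripper is mounted at the origin on a cart in front of the work surface, level with it; the furniture and walls round the work are solid. World frame = base frame: x ahead of the robot, y to its left, z up, the work surface at z = 0. Lengths are in mm, angles in rad, forces in N, time in s.
With the tool pointing down it reaches from about 350 to 975 mm from the base axis. Payload 7.1 kg.
Tool frame: the origin (TCP) lies at the very end of the fingers, on their centre line; the grasp point (between the pads) lies 19 mm behind it (ctrl.tcp_to_grasp is the distance from the TCP to the grasp point, in mm); z points along the fingers, x is the direction in which the jaws open and shut, and the axes are right-handed (so a half turn about z gives the same grasp; the last joint's range is limited). The gripper opens to 88 mm and grips with 3 to 60 N. Pads are 20 mm wide; open, the fingers measure 115 mm over their backs; the gripper's body (75 mm by 178 mm) begins 61 mm behind the grasp point.
Start: joints at [1.171, 0.423, 1.63, -0, 1.089, -0.019], TCP at [232.257, 580.225, 222.675] pointing down, gripper open.
Joint ranges: [-3, 3], [-0.9, 2.11], [0.09, 2.58], [-1.31, 4.45], [0.11, 2.69], [-2.54, 2.54]. Speed limits (rad/s): [2.39, 2.39, 3.01, 3.14, 3.14, 3.14].

## Interface

Orientations are given as a rotation vector (axis times angle).
In Python, from workcell import get_obs, viewer, ctrl, masks_of gives the robot as it stands. The module is installed in compiled form; this text tells all that it offers.
- The arm moves only by the shell command python3 -m inch 'ROWS'. ROWS is JSON, a list of rows, each an object of numbers: "tx", "ty", "tz": the shift along the tool's x, y, z in cm; "ax", "ay", "az": the turn, a rotation vector about the tool's x, y, z in degrees; "jaw": the opening, from 0 (shut) to 1 (fully open). In form: [{"tx": .., "ty": .., "tz": .., "ax": .., "ay": .., "az": .., "jaw": ..}, ...]. A call has 1 to 12 rows; each row shifts and turns the commanded pose from where the row before left it, along the tool's axes as they then stand; what a row does not reach is not made up. A row lasts 1/8 s, in which the tool goes at most 62.5 mm and 10.7 degrees, less where a joint would pass 70% of its speed; a pose out of reach is approached as far as the arm can. A call is refused whole if a number of a shift passes 6.25 or a number of a turn 10.7, either way. A call with a gripper value outside its range is refused whole. The fingers move at their own pace and stop on an object; the grip force is fixed at half the most. Time passes only in rows, so rows that do not move let the fingers close. It gives the time, the measured TCP pose, the force and the opening at its end, in the units of the state.
- get_obs(): the state, without advancing time (a new reading comes with each control period).
- viewer.get_image(name): name is "scene" or "side" or "wrist"; returns (picture, depth): 420x560x3 uint8, red, green, blue; 420x560 float32, mm along the optical axis (not along the pixel's ray), 0 where there is no reading.
- viewer.get_calibration(name): a dict with "fx", "fy", "cx", "cy" (pixels), "rvec" (rotation vector, rad) and "tvec" (3), from world to camera coordinates, as OpenCV has them. Camera axes: x right, y down, z forward; pixel columns grow to the right and rows downward; lengths in mm; the calibration is good to about 2 mm. A picture is of the moment at which its call begins: read the wrist's pose just before it. get_calibration takes no time and is no camera call; for the wrist camera it gives the pose at the moment of the call.
- ctrl.close_job(): hands the job in, once; it reports no verdict.
Trained networks look in the newest picture that a camera, given by its name, has taken for a name from the list of things; names that differ only in an ending like _2 or _b are one class to them, and where a whole thing is asked for, a point or a joint stands for the part that bears it (a point fixed in the world has none). Each returns a list of dicts, best first, with "score" (0 to 1); they miss things now and then, are a little off and sometimes report something else, mostly with a low value. They report only what shows in the picture. A call takes as long as a camera call. They do not tell look-alikes from the thing itself.
- masks_of(camera, thing): "pixels" (420x560 bool, what is visible of it) and "location" ([column, row] in pixels, amid what is visible of it).
The state is a dict: "t": time; "qpos": joint angles; "qvel": joint speeds; "joint_torque": joint torques, N m; "ee_pos": TCP position; "orientation": TCP orientation; "ft_force": force on the tool from outside, world axes, zero at the start; "moment": the same for the moment, N m; "width": finger opening in mm.
Only numpy, scipy, OpenCV 4.12 (cv2) and the standard library are available. Lean on these libraries where they do the work, as an engineer would, in place of code of your own. Each camera call takes 0.05 s, during which the arm holds its last target. There are 200 camera calls.

## Working session

There is one attempt and no reset: what is moved stays moved. The work goes in short steps, Python scripts to look and compute and a shell command to move; the robot and the scene stay as the last step left them, time stands still between calls to the robot, and variables do not carry over. Pictures are saved under pics/ and viewed, about 8 in all and at most 12, crops included, and the job is handed in when it is done.

```bash
mkdir -p pics; cat > h.py <<'E'
import numpy as np, cv2
from workcell import get_obs, viewer, ctrl, masks_of
def cal(n):
    c=viewer.get_calibration(n); R=cv2.Rodrigues(np.array(c['rvec'],float))[0]
    return c,R,np.array(c['tvec'],float).ravel()
def cloud(n,d,C=None):
    c,R,t=C or cal(n); v,u=np.mgrid[:420,:560]
    p=np.stack([(u-c['cx'])/c['fx']*d,(v-c['cy'])/c['fy']*d,d],-1)
    return (p-t)@R   # world, HxWx3
def save(n,img,s=1):
    cv2.imwrite('pics/'+n+'.png',cv2.resize(img[:,:,::-1],None,fx=s,fy=s,interpolation=cv2.INTER_CUBIC))
E
python3 - <<'E'
from h import *
o=get_obs();print({k:np.round(v,3) for k,v in o.items()})
out=[]
for n in ['scene','side']:
    im,d=viewer.get_image(n);P=cloud(n,d);out.append(im)
    for th in ['timber_e','strata_block','deck','handle','cam_lever','shaft','mica_specimen','dust_brush','streak_plate','flint_nodule']:
        for m in masks_of(n,th)[:7]:
            q=P[m['pixels']&(d>0)]
            if len(q)<5: continue
            print(n,th,round(m['score'],2),np.round(m['location']),len(q),'med',np.round(np.median(q,0)),'lo',np.round(np.percentile(q,3,axis=0)),'hi',np.round(np.percentile(q,97,axis=0)))
save('a',np.vstack(out),0.71)
for n,i in zip(['scene','side'],out): save(n,i,1.4)
E
```

```text
{'t': np.float64(0.0), 'qpos': array([ 1.171,  0.424,  1.631, -0.   ,  1.089, -0.019]), 'qvel': array([-0.   ,  0.001,  0.001, -0.001,  0.001, -0.   ]), 'joint_torque': array([-0.0000e+00, -5.4462e+01, -2.7367e+01,  6.4000e-02,  2.3000e-02,
       -0.0000e+00]), 'ee_pos': array([232.07 , 579.74 , 221.918]), 'orientation': array([ 2.601e+00,  1.760e+00, -2.000e-03]), 'ft_force': array([ 1.076, -0.13 , -0.501]), 'moment': array([ 0.008, -0.032, -0.011]), 'width': np.float64(87.685)}
scene timber_e 0.53 [206. 198.] 102 med [397. 210.  12.] lo [352. 194.   3.] hi [447. 229.  16.]
scene timber_e 0.51 [282. 184.] 134 med [550. -34. 104.] lo [537. -76.  94.] hi [566.  19. 108.]
scene timber_e 0.48 [283. 194.] 76 med [508. -76.  88.] lo [472. -88.  79.] hi [553. -59.  96.]
scene timber_e 0.48 [266. 192.] 190 med [482. -42. 103.] lo [467. -91.  92.] hi [514.  13. 107.]
scene timber_e 0.47 [263. 187.] 55 med [474.  -7.  89.] lo [458. -18.  81.] hi [541.  15.  93.]
scene timber_e 0.45 [194. 182.] 107 med [462. 394.  12.] lo [412. 377.   1.] hi [515. 412.  16.]
scene strata_block 0.93 [388. 313.
[... 1785 characters left out ...]
e shaft 0.7 [256. 221.] 635 med [515.  23.  78.] lo [435. -82.  62.] hi [597.  58.  82.]
side shaft 0.68 [258. 231.] 1999 med [503.  22.  18.] lo [ 418. -149.    7.] hi [606.  83.  85.]
side mica_specimen 0.47 [298. 185.] 54 med [ 414. -484.   21.] lo [ 390. -500.    7.] hi [ 434. -473.   29.]
side dust_brush 0.69 [313. 290.] 285 med [310. 280.  11.] lo [291. 184.   5.] hi [330. 356.  14.]
side streak_plate 0.54 [314. 196.] 93 med [ 346. -359.   10.] lo [ 319. -400.    2.] hi [ 371. -333.   13.]
side streak_plate 0.31 [281. 278.] 221 med [398. 223.  14.] lo [354. 202.   3.] hi [447. 240.  18.]
side flint_nodule 0.62 [213. 287.] 544 med [588. 336.  41.] lo [554. 311.  12.] hi [621. 355.  69.]
```

View pics/scene.png

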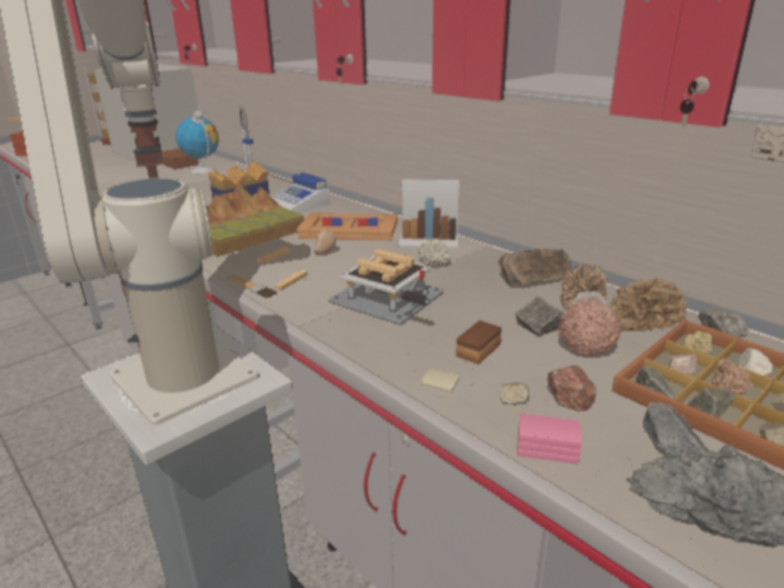

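View pics/side.png

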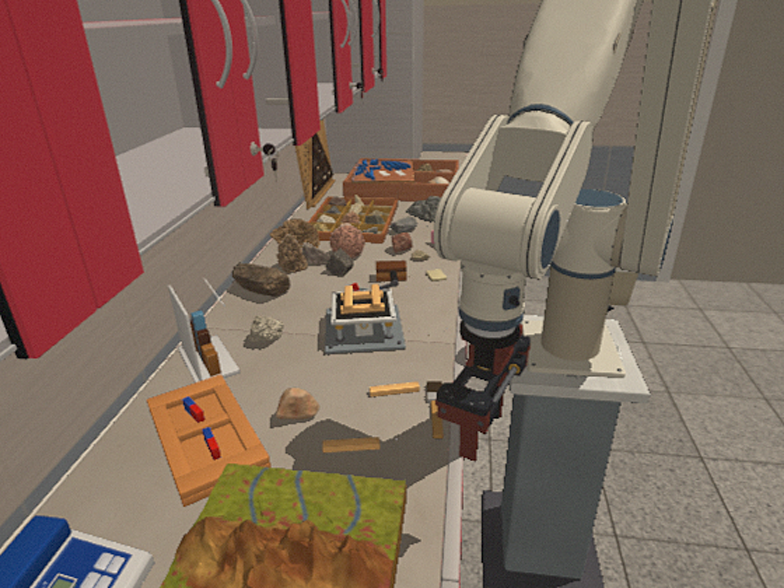

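The scene view shows the brown strata block at (480,341) and the pink look-alike at (548,438). The drop table is at (390,280), with its lever on the far side at (420,318). In the side view the loose timbers are at (395,388) and (352,445), the brush at (435,410) and the flint at (297,404).

Candidates:
- **Loose timbers:** the ones at (395,388) and (352,445), as against the laid ones on the deck and the brush handle.
- **Block:** the brown one at world (485,-350), not the pink one at (326,-626).

```bash
cat >> h.py <<'E'
def rect(q):
    (c,(w,h),a)=cv2.minAreaRect(q[:,:2].astype(np.float32))
    if w<h: w,h,a=h,w,a-90
    return np.round([*c,w,h,(a+90)%180-90],1)
def moves(target,yawx=None):
    """delta in tool axes (cm) to world target TCP; turn az (deg) to bring tool x to yawx deg (mod 180)"""
    o=get_obs();R=cv2.Rodrigues(np.array(o['orientation']))[0]
    d=R.T@(np.array(target)-o['ee_pos'])/10
    a=np.degrees(np.arctan2(R[1,0],R[0,0]))
    s='ee %s yaw %.1f q6 %.2f tool-delta cm %s'%(np.round(o['ee_pos'],1),a,o['qpos'][5],np.round(d,2))
    if yawx is not None:
        w=(yawx-a+90)%180-90; s+=' az %.1f (world turn %.1f)'%(-w,w)
    print(s)
E
python3 - <<'E'
from h import *
for n in ['scene','side']:
    im,d=viewer.get_image(n);P=cloud(n,d)
    def get(th,f):
        for m in masks_of(n,th)[:8]:
            px=cv2.erode(m['pixels'].astype(np.uint8),np.ones((2,2)))>0
            q=P[px&(d>0)]
            if len(q)<10: continue
            q=f(q)
            if len(q)>10: print(n,th,round(m['score'],2),len(q),rect(q),'z',np.round(np.median(q[:,2]),1))
    get('timber_e',lambda q:q[(q[:,2]>9)])
    get('strata_block',lambda q:q[q[:,2]>38])
    get('deck',lambda q:q[abs(q[:,2]-78)<4])
    get('cam_lever',lambda q:q[(q[:,1]<-170)])
    # table top directly
    w=(P[...,0]>400)&(P[...,0]<640)&(P[...,1]>-160)&(P[...,1]<100)&(abs(P[...,2]-77)<3)
    print('decktop',rect(P[w]))
    w=(P[...,0]>350)&(P[...,0]<700)&(P[...,1]>-200)&(P[...,1]<150)&(P[...,2]>4)&(P[...,2]<16)
    print('base',rect(P[w]))
    w=(P[...,0]>400)&(P[...,0]<640)&(P[...,1]>-160)&(P[...,1]<100)&(abs(P[...,2]-105)<4)
    print('layer2',rect(P[w]))
moves([462,400,150],90)
E
```

```text
scene timber_e 0.65 62 [400.2 212.1 102.3  14.1  16.9] z 13.5
scene timber_e 0.65 97 [309.5 255.8 157.   34.2 -86.2] z 10.6
scene timber_e 0.55 136 [482.6 -44.  102.9  17.5 -77.2] z 103.1
scene timber_e 0.51 136 [550.5 -26.4 105.1  18.9 -75.1] z 101.9
scene timber_e 0.46 57 [518.  -69.9  93.9  18.6  14.3] z 85.5
scene strata_block 0.86 298 [ 488.2 -353.    93.1   49.7    9.3] z 44.2
scene strata_block 0.68 701 [ 334.7 -620.6   93.4   54.4  -54.8] z 44.4
scene deck 0.83 344 [513.5 -38.4 151.8 150.   12.7] z 76.9
scene cam_lever 0.58 104 [ 455.6 -196.8   56.8   18.4  -71.2] z 83.7
decktop [506.5 -46.4 186.6 184.6 -74.1]
base [495.3 -39.4 267.1 225.3   6. ]
layer2 [518.5 -29.4 114.4  94.1 -76.3]
side timber_e 0.63 65 [479.7 -27.5  94.8  14.3 -80.6] z 107.3
side timber_e 0.62 82 [494.6   4.8  74.   17.6   8.7] z 88.1
side timber_e 0.62 171 [401.  221.2 107.7  20.9  16.6] z 14.5
side timber_e 0.6 237 [462.  401.1 107.7  22.3  14.4] z 14.4
side strata_block 0.85 135 [ 464.9 -293.4  167.    88.4  -63.8] z 46.4
side deck 0.76 481 [514.5 -23.9 157.5 156.8 -75.9] z 78.2
decktop [509.5 -43.7 195.2 181.  -76.7]
base [525.  -24.3 347.8 346.2  -0.6]
layer2 [517.3 -26.2 113.1  90.1 -77.9]
ee [232.3 580.2 222.7] yaw 68.2 q6 -0.02 tool-delta cm [-8.19 28.03  7.27] az -21.8 (world turn 21.8)
```

```bash
python3 -m inch '[{"tx":-1.64,"ty":5.6,"tz":1.45,"jaw":1},{"tx":-1.64,"ty":5.6,"tz":1.45,"jaw":1},{"tx":-1.64,"ty":5.6,"tz":1.45,"jaw":1},{"tx":-1.64,"ty":5.6,"tz":1.45,"jaw":1},{"tx":-1.64,"ty":5.6,"tz":1.45,"jaw":0.6},{"az":-9.2,"jaw":0.6},{"az":-9.2,"jaw":0.6},{"az":-9.2,"jaw":0.6},{"az":-9.2,"jaw":0.6},{"jaw":0.6},{"jaw":0.6}]'
cat >> h.py <<'E'
def look(th,f,name=None,lim=4):
    C=cal('wrist'); im,d=viewer.get_image('wrist');P=cloud('wrist',d,C)
    for m in masks_of('wrist',th)[:lim]:
        q=P[m['pixels']&(d>0)]; q=q[f(q)]
        if len(q)>10: print(th,round(m['score'],2),np.round(m['location']),len(q),rect(q),'z',np.round(np.median(q[:,2]),1))
    if name: save(name,im)
    return im,d,P
E
python3 - <<'E'
from h import *
look('timber_e',lambda q:q[:,2]>9,'w1')
moves([462,401,30],104.5)
E
```

```text
ee [232.2 580.2 222.7] yaw 68.2 q6 -0.02 tool-delta cm [-8.1  27.99 19.27] az -36.3 (world turn 36.3)$[0]: bad value
```

View pics/w1.png

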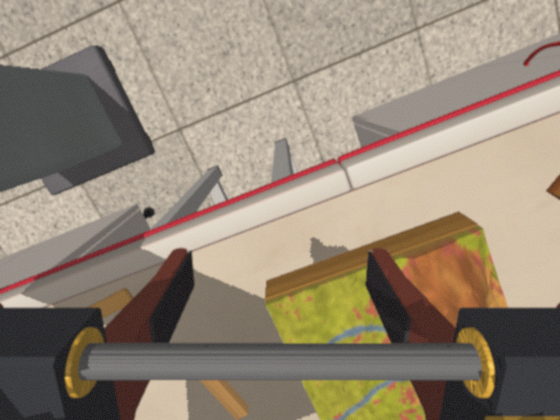

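The call was refused, so every key seems to be required. The wrist view shows the fingers at (180,260) and (380,260) and the bench edge, and no target is under the gripper yet. I'll resend with full rows.

```bash
python3 -m inch '[{"tx":-1.64,"ty":5.6,"tz":1.45,"ax":0,"ay":0,"az":0,"jaw":1},{"tx":-1.64,"ty":5.6,"tz":1.45,"ax":0,"ay":0,"az":0,"jaw":1},{"tx":-1.64,"ty":5.6,"tz":1.45,"ax":0,"ay":0,"az":0,"jaw":1},{"tx":-1.64,"ty":5.6,"tz":1.45,"ax":0,"ay":0,"az":0,"jaw":1},{"tx":-1.64,"ty":5.6,"tz":1.45,"ax":0,"ay":0,"az":0,"jaw":0.6},{"tx":0,"ty":0,"tz":0,"ax":0,"ay":0,"az":-9.2,"jaw":0.6},{"tx":0,"ty":0,"tz":0,"ax":0,"ay":0,"az":-9.2,"jaw":0.6},{"tx":0,"ty":0,"tz":0,"ax":0,"ay":0,"az":-9.2,"jaw":0.6},{"tx":0,"ty":0,"tz":0,"ax":0,"ay":0,"az":-9.2,"jaw":0.6},{"tx":0,"ty":0,"tz":0,"ax":0,"ay":0,"az":0,"jaw":0.6}]'
python3 - <<'E'
from h import *
look('timber_e',lambda q:q[:,2]>9,'w2')
moves([462,401,30],104.5)
E
```

```text
t: 2.95
ee_pos: [461.8, 400.1, 150.2]
orientation: [-1.915, -2.491, -0.0]
ft_force: [0.3, 0.2, 0.2]
width: 52.2
timber_e 0.83 [278. 197.] 2735 [465.9 397.6 110.1  20.   12.2] z 13.7
timber_e 0.56 [76. 67.] 3886 [406.8 218.1 106.7  21.2  16.7] z 13.7
ee [461.8 400.1 150.2] yaw 104.8 q6 -1.13 tool-delta cm [ 0.08  0.05 12.02] az 0.3 (world turn -0.3)
```

```bash
python3 - <<'E'
from h import *
moves([465.3,398,3],102.3)
E
```

```text
ee [461.8 400.1 150.2] yaw 104.8 q6 -1.13 tool-delta cm [-0.29  0.29 14.72] az 2.5 (world turn -2.5)
```

```bash
python3 -m inch '[{"tx":-0.29,"ty":0.29,"tz":4,"ax":0,"ay":0,"az":0,"jaw":0.6},{"tx":0,"ty":0,"tz":5,"ax":0,"ay":0,"az":2.5,"jaw":0.6},{"tx":0,"ty":0,"tz":4,"ax":0,"ay":0,"az":0,"jaw":0.6},{"tx":0,"ty":0,"tz":1.7,"ax":0,"ay":0,"az":0,"jaw":0.6},{"tx":0,"ty":0,"tz":0,"ax":0,"ay":0,"az":0,"jaw":0.6},{"tx":0,"ty":0,"tz":0,"ax":0,"ay":0,"az":0,"jaw":0},{"tx":0,"ty":0,"tz":0,"ax":0,"ay":0,"az":0,"jaw":0},{"tx":0,"ty":0,"tz":0,"ax":0,"ay":0,"az":0,"jaw":0},{"tx":0,"ty":0,"tz":0,"ax":0,"ay":0,"az":0,"jaw":0},{"tx":0,"ty":0,"tz":0,"ax":0,"ay":0,"az":0,"jaw":0}]'
python3 - <<'E'
from h import *
moves([505,100,200],103.5)
E
```

```text
t: 4.3
ee_pos: [465.5, 398.2, 3.7]
orientation: [1.967, 2.45, 0.001]
ft_force: [-1.5, -0.9, 5.7]
width: 19.9
ee [465.5 398.2   3.7] yaw 102.5 q6 -1.10 tool-delta cm [-29.96  -2.57 -19.64] az -1.0 (world turn 1.0)
```

```bash
python3 -m inch '[{"tx":0,"ty":0,"tz":-5,"ax":0,"ay":0,"az":0,"jaw":0},{"tx":0,"ty":0,"tz":-5,"ax":0,"ay":0,"az":0,"jaw":0},{"tx":-3,"ty":-0.4,"tz":-5,"ax":0,"ay":0,"az":0,"jaw":0},{"tx":-4,"ty":-0.4,"tz":-4.6,"ax":0,"ay":0,"az":0,"jaw":0},{"tx":-6,"ty":-0.4,"tz":0,"ax":0,"ay":0,"az":-1,"jaw":0},{"tx":-6,"ty":-0.4,"tz":0,"ax":0,"ay":0,"az":0,"jaw":0},{"tx":-6,"ty":-0.4,"tz":0,"ax":0,"ay":0,"az":0,"jaw":0},{"tx":-5,"ty":-0.5,"tz":0,"ax":0,"ay":0,"az":0,"jaw":0},{"tx":0,"ty":0,"tz":0,"ax":0,"ay":0,"az":0,"jaw":0}]'
cat >> h.py <<'E'
def deckfit(P):
    for z,tag in [(106,'layer2'),(92,'layer1'),(78,'deck')]:
        w=(P[...,0]>400)&(P[...,0]<640)&(P[...,1]>-150)&(P[...,1]<75)&(abs(P[...,2]-z)<4)
        w=cv2.morphologyEx(w.astype(np.uint8),cv2.MORPH_OPEN,np.ones((5,5)))
        n,l,s,_=cv2.connectedComponentsWithStats(w)
        for i in range(1,n):
            if s[i,4]>150: print(tag,s[i,4],rect(P[l==i]),np.round(np.median(P[l==i][:,2]),1))
E
python3 - <<'E'
from h import *
im,d,P=look('timber_e',lambda q:q[:,2]>85,'w3',8)
deckfit(P)
moves([505,100,200],103.5)
E
```

```text
t: 5.42
ee_pos: [508.7, 97.2, 199.1]
orientation: [1.951, 2.462, -0.001]
ft_force: [-0.6, 1.1, -0.8]
width: 20.0
timber_e 0.89 [120. 233.] 4186 [558.2 -21.9 110.9  27.5 -78.3] z 105.3
timber_e 0.83 [165. 182.] 2165 [514.3   4.3 110.2  23.2  13.8] z 91.5
timber_e 0.72 [281. 248.] 7556 [500.   94.7  91.   20.1  13.2] z 209.2
timber_e 0.66 [ 71. 180.] 2196 [528.7 -65.2 109.6  21.5  13.8] z 91.5
timber_e 0.62 [105. 140.] 4642 [486.7 -38.9 110.6  20.4 -78.3] z 105.5
layer2 4355 [486.7 -39.  110.4  20.4 -78.4] 105.6
layer2 3492 [554.9 -22.7 110.7  20.8 -78.8] 105.5
layer1 363 [480.  -76.8  22.5   9.3 -76.7] 91.6
layer1 343 [465.7  -9.2  20.3   9.5 -76.6] 91.6
layer1 1628 [529.7 -64.7  48.5  21.3  14.3] 91.6
layer1 1599 [515.7   3.2  49.2  20.7  14.6] 91.6
layer1 153 [ 558.7 -114.8   16.     6.     4.8] 91.0
deck 17042 [520.6 -31.  159.7 159.3 -76.9] 76.8
deck 1728 [541.8 -94.6  55.2  26.8  13.8] 77.0
deck 3401 [526.6 -33.4  52.4  46.5  12.9] 77.6
deck 255 [ 544.3 -118.2   30.3    6.4   14. ] 76.3
ee [508.6  99.8 199.1] yaw 103.4 q6 -1.63 tool-delta cm [ 0.1  -0.35 -0.09] az -0.1 (world turn 0.1)
```

View pics/w3.png

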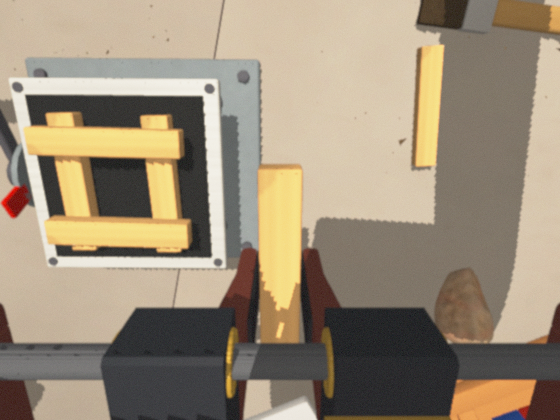

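The wrist view shows the deck at (120,170), with the layer-2 timbers at rows 142 and 233. The held timber is at (280,240), the other loose timber at (428,105) and the flint at (463,305). The deck centre comes out at (520.7,-31) with yaw 13.2°, consistent across the layers.

```bash
python3 -m inch '[{"tx":-4.8,"ty":-0.9,"tz":2,"ax":0,"ay":0,"az":0,"jaw":0},{"tx":-4.8,"ty":-0.9,"tz":2,"ax":0,"ay":0,"az":0,"jaw":0},{"tx":0,"ty":0,"tz":2,"ax":0,"ay":0,"az":0,"jaw":0},{"tx":0,"ty":0,"tz":0,"ax":0,"ay":0,"az":0,"jaw":0},{"tx":0,"ty":0,"tz":0,"ax":0,"ay":0,"az":0,"jaw":0}]'
python3 - <<'E'
from h import *
moves([513.2,3.3,110],103.2)
E
```

```text
t: 6.15
ee_pos: [513.9, 3.7, 139.7]
orientation: [1.943, 2.468, 0.001]
ft_force: [-0.4, 0.2, 0.1]
width: 19.8
ee [513.9   3.7 139.7] yaw 103.6 q6 -1.82 tool-delta cm [-0.02 -0.08  2.97] az 0.4 (world turn -0.4)
```

```bash
python3 -m inch '[{"tx":-0.03,"ty":-0.06,"tz":1.5,"ax":0,"ay":0,"az":0.4,"jaw":0},{"tx":0,"ty":0,"tz":1,"ax":0,"ay":0,"az":0,"jaw":0},{"tx":0,"ty":0,"tz":0.5,"ax":0,"ay":0,"az":0,"jaw":0},{"tx":0,"ty":0,"tz":0,"ax":0,"ay":0,"az":0,"jaw":0},{"tx":0,"ty":0,"tz":0,"ax":0,"ay":0,"az":0,"jaw":0.4},{"tx":0,"ty":0,"tz":0,"ax":0,"ay":0,"az":0,"jaw":0.4},{"tx":0,"ty":0,"tz":0,"ax":0,"ay":0,"az":0,"jaw":0.4},{"tx":0,"ty":0,"tz":-3,"ax":0,"ay":0,"az":0,"jaw":0.4},{"tx":0,"ty":0,"tz":-5,"ax":0,"ay":0,"az":0,"jaw":0.5},{"tx":0,"ty":0,"tz":0,"ax":0,"ay":0,"az":0,"jaw":0.6}]'
python3 - <<'E'
from h import *
moves([402,218,180],106)
E
```

```text
t: 7.4
ee_pos: [515.6, 2.1, 192.6]
orientation: [1.95, 2.456, 0.007]
ft_force: [0.1, -0.7, -0.0]
width: 50.2
ee [515.6   2.1 192.6] yaw 103.1 q6 -1.82 tool-delta cm [23.61 -6.18  1.17] az -2.9 (world turn 2.9)
```

```bash
python3 -m inch '[{"tx":5.9,"ty":-1.54,"tz":0.3,"ax":0,"ay":0,"az":0,"jaw":0.6},{"tx":5.9,"ty":-1.54,"tz":0.3,"ax":0,"ay":0,"az":0,"jaw":0.6},{"tx":5.9,"ty":-1.54,"tz":0.3,"ax":0,"ay":0,"az":0,"jaw":0.6},{"tx":5.9,"ty":-1.54,"tz":0.3,"ax":0,"ay":0,"az":0,"jaw":0.6},{"tx":0,"ty":0,"tz":0,"ax":0,"ay":0,"az":-2.9,"jaw":0.6},{"tx":0,"ty":0,"tz":0,"ax":0,"ay":0,"az":0,"jaw":0.6},{"tx":0,"ty":0,"tz":0,"ax":0,"ay":0,"az":0,"jaw":0.6}]'
python3 - <<'E'
from h import *
im,d,P=look('timber_e',lambda q:(q[:,2]>9),'w4',8)
moves([404,218,3],106.5)
E
```

```text
t: 8.28
ee_pos: [399.6, 217.5, 176.8]
orientation: [-1.893, -2.507, 0.001]
ft_force: [0.5, 0.0, 1.0]
width: 52.8
timber_e 0.78 [277. 190.] 2308 [404.9 216.8 109.4  19.7  16.3] z 13.7
timber_e 0.71 [  5. 295.] 217 [459.1  69.1 198.1  28.1 -36.9] z 80.7
ee [399.9 217.4 176.9] yaw 105.9 q6 -1.38 tool-delta cm [-0.05  0.42 17.39] az -0.6 (world turn 0.6)
```

```bash
python3 -m inch '[{"tx":-0.15,"ty":0.45,"tz":5,"ax":0,"ay":0,"az":-0.5,"jaw":0.6},{"tx":0,"ty":0,"tz":5,"ax":0,"ay":0,"az":0,"jaw":0.6},{"tx":0,"ty":0,"tz":5,"ax":0,"ay":0,"az":0,"jaw":0.6},{"tx":0,"ty":0,"tz":2.4,"ax":0,"ay":0,"az":0,"jaw":0.6},{"tx":0,"ty":0,"tz":0,"ax":0,"ay":0,"az":0,"jaw":0.6},{"tx":0,"ty":0,"tz":0,"ax":0,"ay":0,"az":0,"jaw":0},{"tx":0,"ty":0,"tz":0,"ax":0,"ay":0,"az":0,"jaw":0},{"tx":0,"ty":0,"tz":0,"ax":0,"ay":0,"az":0,"jaw":0},{"tx":0,"ty":0,"tz":0,"ax":0,"ay":0,"az":0,"jaw":0},{"tx":0,"ty":0,"tz":-5,"ax":0,"ay":0,"az":0,"jaw":0},{"tx":0,"ty":0,"tz":-6,"ax":0,"ay":0,"az":0,"jaw":0},{"tx":0,"ty":0,"tz":-6,"ax":0,"ay":0,"az":0,"jaw":0}]'
python3 - <<'E'
from h import *
moves([510,60,180],103.2)
E
```

```text
t: 9.88
ee_pos: [403.9, 217.7, 174.9]
orientation: [-1.88, -2.517, 0.001]
ft_force: [1.6, 0.4, -0.4]
width: 19.8
ee [403.9 217.7 174.9] yaw 106.5 q6 -1.39 tool-delta cm [-18.13   5.7   -0.51] az 3.3 (world turn -3.3)
```

```bash
python3 -m inch '[{"tx":-4.5,"ty":1.4,"tz":-0.5,"ax":0,"ay":0,"az":0,"jaw":0},{"tx":-4.5,"ty":1.4,"tz":-0.5,"ax":0,"ay":0,"az":0,"jaw":0},{"tx":-4.5,"ty":1.4,"tz":-0.5,"ax":0,"ay":0,"az":0,"jaw":0},{"tx":-4.5,"ty":1.5,"tz":0,"ax":0,"ay":0,"az":0,"jaw":0},{"tx":0,"ty":0,"tz":0,"ax":0,"ay":0,"az":3.3,"jaw":0},{"tx":0,"ty":0,"tz":0,"ax":0,"ay":0,"az":0,"jaw":0},{"tx":0,"ty":0,"tz":0,"ax":0,"ay":0,"az":0,"jaw":0}]'
cat >> h.py <<'E'
def deckframe(x,y,c=(520.7,-31.),a=13.2):
    a=np.radians(a);d=np.array([x,y])-c
    return np.round([d@[np.cos(a),np.sin(a)],d@[-np.sin(a),np.cos(a)]],1)
E
python3 - <<'E'
from h import *
im,d,P=look('timber_e',lambda q:(q[:,2]>85),'w4b',8)
deckfit(P)
w=(P[...,0]>400)&(P[...,0]<640)&(P[...,1]>-150)&(P[...,1]<75)&(abs(P[...,2]-120)<4)
r=rect(P[w]);print('layer3',r,deckframe(*r[:2]))
a=np.radians(13.2);t=np.array([520.7,-31])-35*np.array([-np.sin(a),np.cos(a)]);print(t)
moves([*t,140],103.2)
E
```

```text
t: 10.75
ee_pos: [509.6, 61.8, 188.1]
orientation: [-1.95, -2.463, 0.0]
ft_force: [-1.1, -0.2, -0.6]
width: 19.5
timber_e 0.9 [196. 199.] 5007 [513.1   2.  110.1  20.6  13. ] z 119.5
timber_e 0.77 [218. 198.] 457 [512.2  10.6 109.3   4.2  14. ] z 91.2
timber_e 0.7 [130. 153.] 3879 [486.3 -39.3 110.4  21.4 -78.2] z 105.5
timber_e 0.69 [115. 191.] 2298 [529.2 -65.4 111.1  21.3  13.5] z 91.4
timber_e 0.66 [279. 248.] 7526 [501.   59.2  91.   20.1  13.4] z 198.4
timber_e 0.58 [143. 247.] 3367 [555.  -22.4 110.1  21.  -78.6] z 105.4
timber_e 0.44 [161. 168.] 33 [509.9 -19.6 143.9  89.3 -71.3] z 103.2
layer2 3135 [490.4 -56.2  75.5  20.3 -78.3] 105.6
layer2 492 [476.    9.1  20.1  11.2  12.4] 105.6
layer2 2467 [558.6 -39.7  74.6  20.8 -78.6] 105.5
layer2 421 [545.5  25.4  20.8  12.1  12. ] 105.4
layer1 403 [479.9 -77.2  20.1   9.2 -77.5] 91.5
layer1 1630 [530.1 -65.2  49.5  21.4  15.3] 91.5
layer1 191 [524.1  13.4  27.7   4.1  14.2] 91.5
deck 152 [ 473.8 -147.6   15.4    4.6   -0.7] 76.4
deck 18197 [520.8 -31.4 159.6 159.6  12.8] 76.9
deck 2963 [528.  -36.7  51.6  38.8  12.7] 77.6
deck 257 [ 547.2 -117.4   32.6    6.    14.7] 76.5
layer3 [513.1   2.  110.1  20.6  13. ] [ 0.1 33.9]
[528.69228045 -65.0752616 ]
ee [509.7  61.9 188.2] yaw 103.3 q6 -1.70 tool-delta cm [-12.8   -1.07   4.82] az 0.1 (world turn -0.1)
```

```bash
python3 -m inch '[{"tx":-4.3,"ty":-0.36,"tz":0,"ax":0,"ay":0,"az":0,"jaw":0},{"tx":-4.3,"ty":-0.36,"tz":0,"ax":0,"ay":0,"az":0,"jaw":0},{"tx":-4.2,"ty":-0.35,"tz":1.5,"ax":0,"ay":0,"az":0,"jaw":0},{"tx":0,"ty":0,"tz":3.3,"ax":0,"ay":0,"az":0,"jaw":0},{"tx":0,"ty":0,"tz":0,"ax":0,"ay":0,"az":0,"jaw":0},{"tx":0,"ty":0,"tz":0,"ax":0,"ay":0,"az":0,"jaw":0}]'
python3 - <<'E'
from h import *
moves([528.5,-64.8,109.5],103.2)
E
```

```text
t: 11.6
ee_pos: [529.1, -65.1, 140.9]
orientation: [1.95, 2.463, 0.0]
ft_force: [0.6, 0.9, -0.4]
width: 19.7
ee [529.1 -65.1 140.9] yaw 103.3 q6 -1.95 tool-delta cm [ 0.04 -0.06  3.14] az 0.1 (world turn -0.1)
```

```bash
python3 -m inch '[{"tx":0.04,"ty":-0.06,"tz":1.6,"ax":0,"ay":0,"az":0,"jaw":0},{"tx":0,"ty":0,"tz":1,"ax":0,"ay":0,"az":0,"jaw":0},{"tx":0,"ty":0,"tz":0.5,"ax":0,"ay":0,"az":0,"jaw":0},{"tx":0,"ty":0,"tz":0,"ax":0,"ay":0,"az":0,"jaw":0},{"tx":0,"ty":0,"tz":0,"ax":0,"ay":0,"az":0,"jaw":0.4},{"tx":0,"ty":0,"tz":0,"ax":0,"ay":0,"az":0,"jaw":0.4},{"tx":0,"ty":0,"tz":0,"ax":0,"ay":0,"az":0,"jaw":0.4},{"tx":0,"ty":0,"tz":-3,"ax":0,"ay":0,"az":0,"jaw":0.4},{"tx":0,"ty":0,"tz":-5,"ax":0,"ay":0,"az":0,"jaw":0.4},{"tx":0,"ty":0,"tz":-5,"ax":0,"ay":0,"az":0,"jaw":1},{"tx":0,"ty":0,"tz":0,"ax":0,"ay":0,"az":0,"jaw":1}]'
python3 - <<'E'
from h import *
look('timber_e',lambda q:(q[:,2]>115),'w5',8)
moves([488,-353,200],99.5)
E
```

```text
t: 12.98
ee_pos: [530.7, -65.8, 243.2]
orientation: [1.947, 2.456, 0.006]
ft_force: [-0.0, 0.8, 0.2]
width: 51.8
timber_e 0.81 [281. 192.] 2918 [528.2 -65.7 109.2  20.   13.3] z 119.6
timber_e 0.8 [364. 190.] 3088 [515.9 -11.3 109.8  47.3  12.7] z 119.5
ee [528.1 -65.4 239.3] yaw 103.2 q6 -1.95 tool-delta cm [-27.09 -10.46   3.93] az 3.7 (world turn -3.7)
```

```bash
python3 -m inch '[{"tx":-5.4,"ty":-2.1,"tz":0.5,"ax":0,"ay":0,"az":0,"jaw":1},{"tx":-5.4,"ty":-2.1,"tz":0.5,"ax":0,"ay":0,"az":0,"jaw":1},{"tx":-5.4,"ty":-2.1,"tz":0.5,"ax":0,"ay":0,"az":0,"jaw":1},{"tx":-5.4,"ty":-2.1,"tz":1,"ax":0,"ay":0,"az":0,"jaw":1},{"tx":-5.4,"ty":-2.1,"tz":1,"ax":0,"ay":0,"az":0,"jaw":1},{"tx":0,"ty":0,"tz":0,"ax":0,"ay":0,"az":3.7,"jaw":1},{"tx":0,"ty":0,"tz":0,"ax":0,"ay":0,"az":0,"jaw":1},{"tx":0,"ty":0,"tz":0,"ax":0,"ay":0,"az":0,"jaw":1}]'
python3 - <<'E'
from h import *
im,d,P=look('strata_block',lambda q:(q[:,2]>40),'w6',4)
q=im[d>0]
moves([488,-353,14],99.5)
E
```

```text
t: 14.08
ee_pos: [487.2, -351.3, 203.2]
orientation: [-2.027, -2.398, 0.0]
ft_force: [-0.8, -0.1, 0.5]
width: 87.8
strata_block 0.81 [282. 191.] 5713 [ 491.6 -349.    95.3   55.    10. ] z 44.5
ee [ 487.6 -351.4  203.9] yaw 99.6 q6 -2.38 tool-delta cm [-0.18  0.02 18.99] az 0.1 (world turn -0.1)
```

View pics/w6.png

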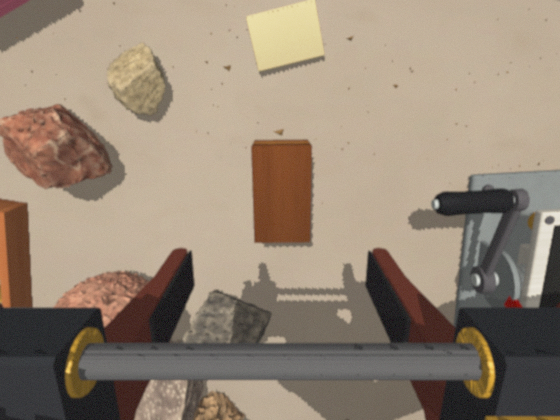

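```bash
python3 - <<'E'
from h import *
C=cal('wrist');im,d=viewer.get_image('wrist');P=cloud('wrist',d,C)
o=get_obs();R=cv2.Rodrigues(np.array(o['orientation']))[0]
L=(P-np.array([491.4,-349.2,0]))@R
for X,Y in [(60,15),(95,40),(95,60),(120,60)]:
    w=(d>0)&(abs(L[...,0])<X)&(abs(L[...,1])<Y)&(P[...,2]<150)
    print(X,Y,P[w][:,2].max().round(), 'outside block', P[w&((abs(L[...,0])>32)|(abs(L[...,1])>52))][:,2].max().round())
moves([491.4,-349.2,12],100)
E
```

```text
60 15 47.0 outside block 2.0
95 40 47.0 outside block 2.0
95 60 47.0 outside block 5.0
120 60 47.0 outside block 5.0
ee [ 487.7 -351.5  204.1] yaw 99.6 q6 -2.38 tool-delta cm [ 0.16  0.41 19.21] az -0.4 (world turn 0.4)
```

The wrist view shows the brown block at (282,191), the lever handle at (480,200) and the streak plate at (285,35). The gripper footprint is clear, so I'll descend and grip.

```bash
python3 -m inch '[{"tx":0.16,"ty":0.41,"tz":5,"ax":0,"ay":0,"az":-0.4,"jaw":1},{"tx":0,"ty":0,"tz":5.5,"ax":0,"ay":0,"az":0,"jaw":1},{"tx":0,"ty":0,"tz":5.5,"ax":0,"ay":0,"az":0,"jaw":1},{"tx":0,"ty":0,"tz":3.2,"ax":0,"ay":0,"az":0,"jaw":1},{"tx":0,"ty":0,"tz":0,"ax":0,"ay":0,"az":0,"jaw":1},{"tx":0,"ty":0,"tz":0,"ax":0,"ay":0,"az":0,"jaw":0.3},{"tx":0,"ty":0,"tz":0,"ax":0,"ay":0,"az":0,"jaw":0.3},{"tx":0,"ty":0,"tz":0,"ax":0,"ay":0,"az":0,"jaw":0.3},{"tx":0,"ty":0,"tz":0,"ax":0,"ay":0,"az":0,"jaw":0.3},{"tx":0,"ty":0,"tz":0,"ax":0,"ay":0,"az":0,"jaw":0.3}]'
python3 - <<'E'
from h import *
moves([525,-60,240],13.2)
E
```

```text
t: 15.48
ee_pos: [491.7, -350.1, 13.2]
orientation: [2.021, 2.404, 0.0]
ft_force: [-1.0, 1.4, 6.9]
width: 54.9
ee [ 491.7 -350.1   13.2] yaw 99.9 q6 -2.38 tool-delta cm [ 27.99   8.28 -22.69] az 86.7 (world turn -86.7)
```

```bash
python3 -m inch '[{"tx":0,"ty":0,"tz":-4,"ax":0,"ay":0,"az":0,"jaw":0.3},{"tx":0,"ty":0,"tz":-5.5,"ax":0,"ay":0,"az":0,"jaw":0.3},{"tx":0,"ty":0,"tz":-5.5,"ax":0,"ay":0,"az":0,"jaw":0.3},{"tx":0,"ty":0,"tz":-5,"ax":0,"ay":0,"az":9,"jaw":0.3},{"tx":0,"ty":0,"tz":0,"ax":0,"ay":0,"az":9.6,"jaw":0.3},{"tx":0,"ty":0,"tz":0,"ax":0,"ay":0,"az":9.6,"jaw":0.3},{"tx":0,"ty":0,"tz":0,"ax":0,"ay":0,"az":9.6,"jaw":0.3},{"tx":0,"ty":0,"tz":0,"ax":0,"ay":0,"az":9.6,"jaw":0.3},{"tx":0,"ty":0,"tz":0,"ax":0,"ay":0,"az":9.6,"jaw":0.3},{"tx":0,"ty":0,"tz":0,"ax":0,"ay":0,"az":9.6,"jaw":0.3},{"tx":0,"ty":0,"tz":0,"ax":0,"ay":0,"az":9.6,"jaw":0.3},{"tx":0,"ty":0,"tz":0,"ax":0,"ay":0,"az":9.6,"jaw":0.3}]'
python3 - <<'E'
from h import *
moves([520.7,-31,200],13.2)
E
```

```text
t: 16.98
ee_pos: [490.9, -349.8, 212.1]
orientation: [-3.119, -0.376, 0.001]
ft_force: [0.9, -0.0, -1.8]
width: 54.9
ee [ 490.9 -349.8  212.1] yaw 13.8 q6 -0.88 tool-delta cm [ 10.48 -30.26   1.21] az 0.6 (world turn -0.6)
```

```bash
python3 -m inch '[{"tx":1.75,"ty":-5.04,"tz":0,"ax":0,"ay":0,"az":0,"jaw":0.3},{"tx":1.75,"ty":-5.04,"tz":0,"ax":0,"ay":0,"az":0,"jaw":0.3},{"tx":1.75,"ty":-5.04,"tz":0,"ax":0,"ay":0,"az":0,"jaw":0.3},{"tx":1.75,"ty":-5.04,"tz":0,"ax":0,"ay":0,"az":0,"jaw":0.3},{"tx":1.75,"ty":-5.04,"tz":0.5,"ax":0,"ay":0,"az":0,"jaw":0.3},{"tx":1.73,"ty":-5.06,"tz":0.5,"ax":0,"ay":0,"az":0.6,"jaw":0.3},{"tx":0,"ty":0,"tz":0,"ax":0,"ay":0,"az":0,"jaw":0.3},{"tx":0,"ty":0,"tz":0,"ax":0,"ay":0,"az":0,"jaw":0.3}]'
python3 - <<'E'
from h import *
im,d,P=look('strata_block',lambda q:(q[:,2]>100),'w7',4)
w=(abs(P[...,0]-520)<150)&(abs(P[...,1]+31)<120)&(abs(P[...,2]-119.7)<4)
print(rect(P[w]))
moves([520.7,-31.2,134],13.2)
E
```

```text
t: 17.98
ee_pos: [519.2, -31.1, 202.2]
orientation: [3.119, 0.37, -0.0]
ft_force: [1.1, -0.0, -1.0]
width: 55.4
strata_block 0.67 [280. 263.] 24071 [519.5 -33.  105.6  95.9  13.6] z 233.5
[519.  -23.2 110.   73.2  12.4]
ee [519.3 -32.  202.3] yaw 13.4 q6 -0.32 tool-delta cm [ 0.16 -0.05  6.83] az 0.2 (world turn -0.2)
```

View pics/w7.png

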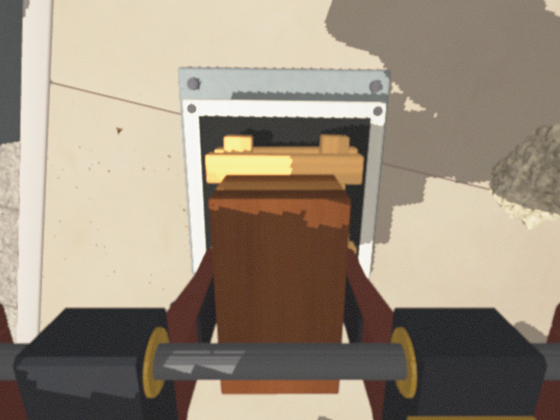

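The wrist view shows the held block at (280,290), square over the chock, with a third-layer timber at (285,168). Lowering it now.

```bash
python3 -m inch '[{"tx":0.16,"ty":-0.05,"tz":2,"ax":0,"ay":0,"az":0,"jaw":0.3},{"tx":0,"ty":0,"tz":2,"ax":0,"ay":0,"az":0,"jaw":0.3},{"tx":0,"ty":0,"tz":1.5,"ax":0,"ay":0,"az":0,"jaw":0.3},{"tx":0,"ty":0,"tz":0.8,"ax":0,"ay":0,"az":0,"jaw":0.3},{"tx":0,"ty":0,"tz":0.5,"ax":0,"ay":0,"az":0,"jaw":0.3},{"tx":0,"ty":0,"tz":0,"ax":0,"ay":0,"az":0,"jaw":0.3},{"tx":0,"ty":0,"tz":0,"ax":0,"ay":0,"az":0,"jaw":0.3}]'
```

```text
t: 18.95
ee_pos: [521.1, -30.1, 134.6]
orientation: [3.12, 0.369, 0.001]
ft_force: [-0.5, 0.4, -2.2]
width: 55.0
```

```bash
python3 -m inch '[{"tx":0,"ty":0,"tz":0.1,"ax":0,"ay":0,"az":0,"jaw":0.3},{"tx":0,"ty":0,"tz":0.08,"ax":0,"ay":0,"az":0,"jaw":0.3},{"tx":0,"ty":0,"tz":0,"ax":0,"ay":0,"az":0,"jaw":0.3}]'
```

```text
t: 19.32
ee_pos: [521.0, -30.0, 133.1]
orientation: [3.12, 0.369, 0.001]
ft_force: [-1.6, 0.5, 4.5]
width: 55.2
```

```bash
python3 -m inch '[{"tx":0,"ty":0,"tz":0,"ax":0,"ay":0,"az":0,"jaw":0.9},{"tx":0,"ty":0,"tz":0,"ax":0,"ay":0,"az":0,"jaw":0.9},{"tx":0,"ty":0,"tz":0,"ax":0,"ay":0,"az":0,"jaw":0.9},{"tx":0,"ty":0,"tz":0,"ax":0,"ay":0,"az":0,"jaw":0.9},{"tx":0,"ty":0,"tz":-2,"ax":0,"ay":0,"az":0,"jaw":0.9},{"tx":0,"ty":0,"tz":-4,"ax":0,"ay":0,"az":0,"jaw":0.9},{"tx":0,"ty":0,"tz":-5,"ax":0,"ay":0,"az":0,"jaw":0.9},{"tx":0,"ty":0,"tz":-5,"ax":0,"ay":0,"az":0,"jaw":0.9},{"tx":0,"ty":0,"tz":0,"ax":0,"ay":0,"az":0,"jaw":0.9},{"tx":0,"ty":0,"tz":0,"ax":0,"ay":0,"az":0,"jaw":0.9}]'
python3 - <<'E'
from h import *
im,d,P=look('strata_block',lambda q:(q[:,2]>158),'w8',3)
w=(abs(P[...,0]-520)<80)&(abs(P[...,1]+31)<80)&(abs(P[...,2]-165)<5)
r=rect(P[w]);print(r,deckframe(*r[:2]),P[w][:,2].std(),np.median(P[w][:,2]))
w=(abs(P[...,0]-520)<80)&(abs(P[...,1]+31)<80)&(abs(P[...,2]-119.7)<4)
r=rect(P[w]);print('layer3',r,deckframe(*r[:2]))
im,d,P=look('cam_lever',lambda q:(q[:,2]>5),'w8',3)
look('handle',lambda q:(q[:,2]>60),None,3)
moves([455,-197,180],13.2)
E
```

```text
t: 20.58
ee_pos: [520.2, -30.1, 291.8]
orientation: [-3.12, -0.369, 0.001]
ft_force: [-0.0, -0.3, -0.0]
width: 78.8
strata_block 0.66 [279. 193.] 6938 [520.1 -31.7  94.5  55.1 -76.4] z 164.4
[520.1 -31.7  94.4  55.1 -76.4] [-0.7 -0.5] 0.6866081909744591 164.42344467046019
layer3 [520.8 -30.2 110.3  91.8  13.4] [0.3 0.8]
cam_lever 0.61 [210. 266.] 1215 [ 474.8 -137.5  137.9  112.1   45.8] z 79.7
cam_lever 0.2 [320. 174.] 807 [559.4 -20.  108.6  19.4 -73.4] z 105.5
handle 0.55 [206. 300.] 467 [ 467.1 -188.5   56.8   18.1   88.4] z 87.0
handle 0.49 [246. 172.] 779 [483.  -39.1 110.2  20.3 -82.8] z 105.6
ee [520.3 -30.  291.3] yaw 13.5 q6 -0.32 tool-delta cm [-10.22  14.72  11.14] az 0.3 (world turn -0.3)
```

```bash
python3 -m inch '[{"tx":-3.4,"ty":4.9,"tz":0,"ax":0,"ay":0,"az":0,"jaw":1},{"tx":-3.4,"ty":4.9,"tz":0,"ax":0,"ay":0,"az":0,"jaw":1},{"tx":-3.4,"ty":4.9,"tz":1,"ax":0,"ay":0,"az":0,"jaw":1},{"tx":0,"ty":0,"tz":5,"ax":0,"ay":0,"az":0.3,"jaw":1},{"tx":0,"ty":0,"tz":4,"ax":0,"ay":0,"az":0,"jaw":1},{"tx":0,"ty":0,"tz":0,"ax":0,"ay":0,"az":0,"jaw":1},{"tx":0,"ty":0,"tz":0,"ax":0,"ay":0,"az":0,"jaw":1}]'
python3 - <<'E'
from h import *
im,d,P=look('handle',lambda q:(q[:,2]>70)&(q[:,1]<-150),'w9',3)
look('cam_lever',lambda q:(q[:,2]>70)&(q[:,1]<-150),None,3)
w=(abs(P[...,0]-455)<70)&(abs(P[...,1]+197)<50)&(abs(P[...,2]-85)<8)
r=rect(P[w]);print(r,deckframe(*r[:2]),np.percentile(P[w][:,2],98))
moves([455,-197,64],13.2)
E
```

```text
t: 21.75
ee_pos: [456.6, -197.0, 193.4]
orientation: [3.12, 0.361, 0.001]
ft_force: [0.5, 0.7, -0.0]
width: 88.0
cam_lever 0.82 [294. 160.] 2269 [ 459.3 -184.3   75.1   41.8   80.8] z 86.9
[ 464.9 -186.1   75.9   34.8  -82.6] [ -89.7 -138.3] 89.88550516654065
ee [ 456.8 -197.   193.9] yaw 13.2 q6 -0.66 tool-delta cm [-0.2  -0.07 12.99] az 0.0 (world turn -0.0)
```

View pics/w9.png

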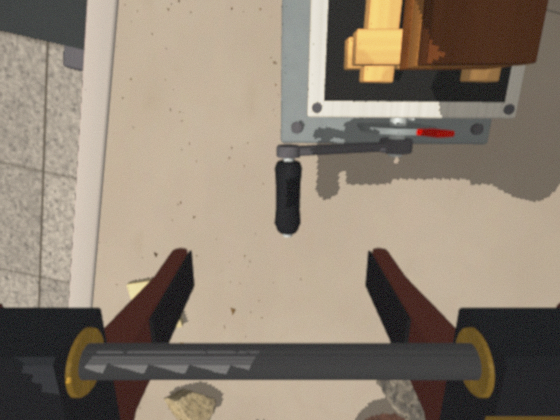

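The wrist view shows the handle at (288,197) spanning rows 162–235, the bar to the shaft end at (400,147) and the red mark at (435,132). I'll measure the handle in that box.

```bash
python3 - <<'E'
from h import *
C=cal('wrist');im,d=viewer.get_image('wrist');P=cloud('wrist',d,C)
def box(v0,v1,u0,u1,z0):
    Q=P[v0:v1,u0:u1].reshape(-1,3);D=d[v0:v1,u0:u1].ravel();I=im[v0:v1,u0:u1].reshape(-1,3).max(1)
    Q=Q[(D>0)&(Q[:,2]>z0)&(I<90)];r=rect(Q);print(len(Q),r,deckframe(*r[:2]),np.percentile(Q[:,2],[5,50,97]).round(1))
box(162,237,268,308,72)
box(140,154,385,412,40)
r=np.array([P[v,u] for v,u in [(197,288),(180,288),(215,288),(147,398),(133,435)]]);print(r.round(1))
moves([455,-197,64],13.2)
E
```

```text
1636 [ 460.8 -191.    58.7   19.7  -77. ] [ -94.9 -142.1] [83.6 87.6 89.8]
364 [ 544.3 -133.8   24.    12.3   17.6] [  -0.5 -105.5] [53.1 57.  59.2]
[[ 460.8 -188.9   89.1]
 [ 457.6 -175.8   88.3]
 [ 464.2 -203.2   89.4]
 [ 543.  -134.1   57.8]
 [ 552.7 -116.2   94.6]]
ee [ 456.6 -197.   193.7] yaw 13.2 q6 -0.66 tool-delta cm [-0.18 -0.05 12.97] az 0.0 (world turn -0.0)
```

```bash
python3 -m inch '[{"tx":0.5,"ty":-0.47,"tz":3,"ax":0,"ay":0,"az":0,"jaw":0.8},{"tx":0,"ty":0,"tz":4,"ax":0,"ay":0,"az":0,"jaw":0.7},{"tx":0,"ty":0,"tz":4,"ax":0,"ay":0,"az":0,"jaw":0.6},{"tx":0,"ty":0,"tz":1.9,"ax":0,"ay":0,"az":0,"jaw":0.6},{"tx":0,"ty":0,"tz":0,"ax":0,"ay":0,"az":0,"jaw":0.6},{"tx":0,"ty":0,"tz":0,"ax":0,"ay":0,"az":0,"jaw":0},{"tx":0,"ty":0,"tz":0,"ax":0,"ay":0,"az":0,"jaw":0},{"tx":0,"ty":0,"tz":0,"ax":0,"ay":0,"az":0,"jaw":0},{"tx":0,"ty":0,"tz":0,"ax":0,"ay":0,"az":0,"jaw":0},{"tx":0,"ty":0,"tz":0,"ax":0,"ay":0,"az":0,"jaw":0}]'
python3 - <<'E'
from h import *
o=get_obs();print(deckframe(*o['ee_pos'][:2]))
ph=np.radians(np.linspace(20,115,25));p=np.c_[-10*np.cos(ph),-10*np.sin(ph)];print(np.diff(p,axis=0).round(2).tolist())
E
```

```text
t: 23.25
ee_pos: [461.8, -191.0, 64.3]
orientation: [3.12, 0.36, 0.007]
ft_force: [5.3, 5.1, 0.1]
width: 19.7
[ -93.9 -142.4]
[[0.26, -0.64], [0.3, -0.62], [0.34, -0.6], [0.38, -0.57], [0.42, -0.55], [0.46, -0.52], [0.49, -0.48], [0.53, -0.45], [0.56, -0.41], [0.58, -0.37], [0.61, -0.33], [0.63, -0.29], [0.65, -0.24], [0.66, -0.2], [0.67, -0.15], [0.68, -0.1], [0.69, -0.06], [0.69, -0.01], [0.69, 0.04], [0.69, 0.09], [0.68, 0.13], [0.67, 0.18], [0.65, 0.23], [0.64, 0.27]]
```

```bash
python3 -m inch '[{"tx":0.26,"ty":0,"tz":-0.64,"ax":0,"ay":0,"az":0,"jaw":0},{"tx":0.3,"ty":0,"tz":-0.62,"ax":0,"ay":0,"az":0,"jaw":0},{"tx":0.34,"ty":0,"tz":-0.6,"ax":0,"ay":0,"az":0,"jaw":0},{"tx":0.38,"ty":0,"tz":-0.57,"ax":0,"ay":0,"az":0,"jaw":0},{"tx":0.42,"ty":0,"tz":-0.55,"ax":0,"ay":0,"az":0,"jaw":0},{"tx":0.46,"ty":0,"tz":-0.52,"ax":0,"ay":0,"az":0,"jaw":0},{"tx":0,"ty":0,"tz":0,"ax":0,"ay":0,"az":0,"jaw":0}]'
python3 - <<'E'
from h import *
o=get_obs();print(deckframe(*o['ee_pos'][:2]),np.degrees(cv2.Rodrigues(np.array(o['orientation']))[0][2,:2]))
E
```

```text
t: 24.12
ee_pos: [481.6, -186.3, 98.5]
orientation: [3.12, 0.361, 0.003]
ft_force: [5.5, 0.6, -10.1]
width: 20.0
[ -73.5 -142.3] [0.0891967  0.05235278]
```

```bash
python3 -m inch '[{"tx":0.49,"ty":0,"tz":-0.48,"ax":0,"ay":0,"az":0,"jaw":0},{"tx":0.53,"ty":0,"tz":-0.45,"ax":0,"ay":0,"az":0,"jaw":0},{"tx":0.56,"ty":0,"tz":-0.41,"ax":0,"ay":0,"az":0,"jaw":0},{"tx":0.58,"ty":0,"tz":-0.37,"ax":0,"ay":0,"az":0,"jaw":0},{"tx":0.61,"ty":0,"tz":-0.33,"ax":0,"ay":0,"az":0,"jaw":0},{"tx":0.63,"ty":0,"tz":-0.29,"ax":0,"ay":0,"az":0,"jaw":0},{"tx":0.65,"ty":0,"tz":-0.24,"ax":0,"ay":0,"az":0,"jaw":0},{"tx":0.66,"ty":0,"tz":-0.2,"ax":0,"ay":0,"az":0,"jaw":0},{"tx":0.67,"ty":0,"tz":-0.15,"ax":0,"ay":0,"az":0,"jaw":0},{"tx":0,"ty":0,"tz":0,"ax":0,"ay":0,"az":0,"jaw":0}]'
python3 - <<'E'
from h import *
o=get_obs();print(deckframe(*o['ee_pos'][:2]))
E
```

```text
t: 25.38
ee_pos: [531.9, -175.0, 128.0]
orientation: [3.119, 0.361, -0.004]
ft_force: [-2.6, -6.0, 2.0]
width: 20.0
[ -21.9 -142.7]
```

```bash
python3 -m inch '[{"tx":0.68,"ty":0,"tz":-0.1,"ax":0,"ay":0,"az":0,"jaw":0},{"tx":0.69,"ty":0,"tz":-0.06,"ax":0,"ay":0,"az":0,"jaw":0},{"tx":0.69,"ty":0,"tz":-0.01,"ax":0,"ay":0,"az":0,"jaw":0},{"tx":0.69,"ty":0,"tz":0.04,"ax":0,"ay":0,"az":0,"jaw":0},{"tx":0.69,"ty":0,"tz":0.09,"ax":0,"ay":0,"az":0,"jaw":0},{"tx":0.68,"ty":0,"tz":0.13,"ax":0,"ay":0,"az":0,"jaw":0},{"tx":0.67,"ty":0,"tz":0.18,"ax":0,"ay":0,"az":0,"jaw":0},{"tx":0.65,"ty":0,"tz":0.23,"ax":0,"ay":0,"az":0,"jaw":0},{"tx":0.64,"ty":0,"tz":0.27,"ax":0,"ay":0,"az":0,"jaw":0},{"tx":0,"ty":0,"tz":0,"ax":0,"ay":0,"az":0,"jaw":0},{"tx":0,"ty":0,"tz":0,"ax":0,"ay":0,"az":0,"jaw":0},{"tx":0,"ty":0,"tz":0,"ax":0,"ay":0,"az":0,"jaw":0}]'
python3 - <<'E'
from h import *
o=get_obs();print(deckframe(*o['ee_pos'][:2]),o['qvel'].round(3))
out=[]
for n in ['scene','side']:
    im,d=viewer.get_image(n);P=cloud(n,d);out.append(im[150:260,200:350] if n=='scene' else im[160:270,200:350])
    for m in masks_of(n,'strata_block')[:3]:
        q=P[m['pixels']&(d>0)]
        q=q[(abs(q[:,0]-520)<90)&(abs(q[:,1]+31)<90)]
        if len(q)>10: t=q[q[:,2]>np.percentile(q[:,2],95)-4];print(n,len(q),rect(t),np.median(t[:,2]),t[:,2].std())
    w=(abs(P[...,0]-520)<80)&(abs(P[...,1]+31)<80)&(P[...,2]>70)&(P[...,2]<97)
    print(np.histogram(P[w][:,2],bins=np.arange(70,98,2)))
save('fin',np.hstack(out),2.6)
E
```

```text
t: 26.88
ee_pos: [593.5, -161.2, 121.7]
orientation: [3.119, 0.361, 0.005]
ft_force: [1.3, -3.6, 5.1]
width: 20.0
[  41.1 -143.4] [ 0.001 -0.001  0.002  0.001 -0.001  0.001]
scene 578 [517.7 -32.8  98.3  60.6 -75. ] 178.26785599871977 1.1687241534495696
(array([  2,   2,   2,   0,   4,   6,  16,  19,  33,  98, 196,  98,  18]), array([70, 72, 74, 76, 78, 80, 82, 84, 86, 88, 90, 92, 94, 96]))
side 532 [516.9 -26.6 158.9 156.4 -77.5] 92.71446673549588 1.2487526437779741
(array([  3,   2,   0,   0,   0,   3,   8,   8,  12,  43, 117, 192,  65]), array([70, 72, 74, 76, 78, 80, 82, 84, 86, 88, 90, 92, 94, 96]))
```

View pics/fin.png

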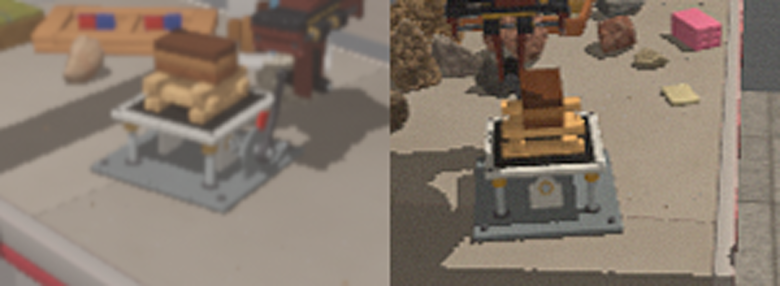

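The final crops show the chock standing whole on the raised deck, with the block at (198,55) left and (542,88) right, and the fingers still on the lever. The block top rose from 164.4 to 178.3 mm and the lever is at about 114.6° against a target of 115°.

```bash
python3 -c "
from h import *
print(get_obs()['width'],get_obs()['ft_force'].round(1) if hasattr(get_obs()['ft_force'],'round') else get_obs()['ft_force'])
print(ctrl.close_job())"
```

```text
19.969142021507164 [ 0.8 -4.3  4.8]
the job is handed in; nothing more can be done
None
```

The chock is finished and the job is handed in at about 27 s of robot time, with the fingers still holding the lever at the red mark. `close_job` reports no verdict.

What my last checks showed:

| Item | Measured | Target |
|---|---|---|
| Third-layer timbers, deck frame (x, y) | (0.1, 33.9) and about (-0.6, -35.5) mm | (0, ±35) mm |
| Roof block centre, deck frame | (-0.7, -0.5) mm | (0, 0) mm |
| Roof block angle | within about 0.5° of square, level | square, level |
| Block top rise as the deck lifted | about 13.9 mm (164.4 to 178.3 mm) | 14.1 mm |
| Lever angle above level | about 114.6° | 115° |

- **At hand-in:** the arm was still and the jaws were closed on the handle at 20.0 mm. The chock stood whole in both the scene and side views.
- **Bystanders:** I kept clear of all of them and of the pink block, but did not measure their positions again at the end.
- **Failed or disagreed:**
  - My first move call was refused for missing keys.
  - In the side view, the final search for the strata block picked up the deck instead, so only the scene view gave a block height after the lift; the side crop showed it by eye.

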